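# Dispense one Petri dish and nudge it to the blue-taped place

### The job

Push the red plunger knob of the dish dispenser fully in, once, so that a single Petri dish comes out onto the bench, and let the plunger spring back. Then nudge that dish aside with the fingertips, sliding it flat along the bench without gripping or lifting it, until it lies wholly inside the blue-taped square. Leave everything else where it is.

Things in the scene. Friction and masses are not known exactly. Their poses are not given: they have to be found in the camera images.
- dispenser: Petri dish dispenser fixed to the bench: base plate 3 mm thick, 70 mm wide, x -82 to +36 mm; clear magazine box 66 mm square, 55 mm high, open on top, with a stack of three dishes; blue guide block 65 mm wide, 32 mm high at x -82 to -70. Origin on the bench under the magazine's centre; x is the way dishes come out under the front gate (they drop 3 mm off the plate), z up
- plunger (a joint): travel of the plunger (30 mm wide steel bar with red knob), m: 0 = out, at rest; 0.092 = fully in, at its stop. It moves along the dispenser's +x. Spring: 2 N at the start, 7 N fully in; returns by itself in about a second when let go. Fully in, it has carried the lowest dish to landing; on its return the stack drops by one. Each full stroke ejects one more dish
- plunger_face (a point): centre of the flat outer face of the red plunger knob (knob 36 mm across, 14 mm thick, centre 24 mm above the bench); moves with the plunger; at rest it is 190 mm behind the dispenser's origin (along its -x)
- landing (a point): point on the bench 88.5 mm ahead of the dispenser's origin, where the centre of a dish ends up when the plunger is pressed fully in
- dish1: the lowest dish in the magazine, the one that will come out: lidded clear Petri dish with amber agar, 55 mm across, 15 mm high, 16 to 28 g; origin at the centre of its underside, z up. It slides on the bench with a friction coefficient of about 1, and the fingers are as grippy: two fingertips spread more than 30 mm can wedge it between them
- dish2: second dish in the stack, same as dish1; stays in the magazine
- dish3: top dish in the stack, same as dish1; stays in the magazine; its top is 48 mm above the bench at the start
- blue_place: square marked on the bench with flat blue tape 12 mm wide (nothing to bump into), 100 mm clear inside, 124 mm outside; origin at its centre on the bench; x and y along its sides. It lies ahead of the dispenser, to one side of the way out; the yellow one lies to the other side
- yellow_place: same square in yellow tape, the other dish's place; origin at its centre; not a target
- red_dish: dish like dish1 but with dark red agar, standing in the yellow square; must not be moved; origin at the centre of its underside
- bottle: standing bottle, brown, blue cap, 44 mm across, 85 mm high, beyond the landing; must not be moved; origin at the centre of its underside
- tube: standing clear tube with blue screw cap, 34 mm across the cap, 112 mm high, beyond the landing; must not be moved; origin at the centre of its underside
- tip_box: white box of pipette tips with yellow top, 120 (x) by 82 (y) by 53 mm high, at the dispenser's far side; must not be moved; origin at the centre of its underside

How it is judged:
On the way, in this order (a step that is already met when the one before it is completed fails the run):
1. the plunger is pressed fully in and the lowest dish is out on the bench, clear of the dispenser (value of joint plunger above 0.086 m and x of dish1 in the frame of dispenser above 0.08 m).
2. the plunger has sprung back out and the next dish has dropped into its place (value of joint plunger below 0.004 m and height (world z) of dish2 below 0.006 m), for 0.1 s.
At the end, for the whole second after the job is handed in: dish1 lies flat and at rest on the bench inside the blue-taped square (centre within 24.5 mm of the square's centre along each side: wholly inside, 2 mm overlap allowed), the plunger is back out, and the other two dishes are in the magazine, dropped down by one (all of step 2 and x of dish1 in the frame of blue_place between -0.0245 and 0.0245 m and y of dish1 in the frame of blue_place between -0.0245 and 0.0245 m and angle between dish1's own z axis and vertical below 0.06 rad and height (world z) of dish1 below 0.002 m and linear speed of dish1 below 0.01 m/s and horizontal distance between each of dish2, dish3 and dispenser below 0.008 m); the robot touches nothing.
It fails at once if the dispensed dish is lifted or tipped up (height (world z) of dish1 above 0.012 m or angle between dish1's own z axis and vertical above 0.3 rad).
It fails at once if the dispensed dish is gripped or pressed hard by the fingers (over 10 N) (contact force between the fingers and dish1 above 10 N).
It fails at once if a second dish is ejected or a dish is taken out of the magazine (horizontal distance between any of dish2, dish3 and dispenser above 0.015 m or height (world z) of dish3 above 0.043 m).
It fails at once if the red dish, the bottle, the tube or the tip box is moved more than 15 mm (distance of any of red_dish, bottle, tube, tip_box from where it was at the start of the episode above 0.015 m).
It also fails if it takes over 51 s, if anything falls off the work surface, if the arm or the gripper's body presses on something with over 40 N, if the wrist force passes 120 N, or if a joint passes its speed limit or range.

### The arm

A 6-joint arm with a two-finger parallel gripper is mounted at the origin on the work surface. World frame = base frame: x ahead of the robot, y to its left, z up, the work surface at z = 0. Lengths are in m, angles in rad, forces in N, time in s.
With the tool pointing down it reaches from about 0.3 to 0.95 m from the base axis. Payload 3.1 kg.
Tool frame: the origin (TCP) lies midway between the tips of the shut fingers; the grasp point (between the pads) lies 19 mm behind it; z points along the fingers, y is the line along which they close (so a half turn about z gives the same grasp; the last joint's range is limited). The gripper opens to 85 mm and grips with 20 to 120 N. Pads are 22 mm wide; open, the fingers measure 114 mm over their backs; the gripper's body (76 mm by 85 mm) begins 54 mm behind the grasp point. The pads swing forward as they close: fully open they stand 13 mm farther back than shut.
Start: joints at [-1.389, 0.308, 1.634, -0, 1.2, -0.07], TCP at [0.156, -0.605, 0.231] pointing down, gripper open.
Joint ranges: [-3.06, 3.06], [-0.79, 1.96], [0.05, 2.63], [-1.19, 4.34], [0.05, 2.64], [-2.94, 2.94]. Speed limits (rad/s): [2.79, 2.79, 3.14, 3.14, 3.14, 3.14].

### API

Orientations are given as [roll, pitch, yaw] about the fixed x, y, z axes, in that order (R = Rz(yaw) Ry(pitch) Rx(roll)).
In Python, from rig import arm gives the robot as it stands. Calls block until the motion is done:
- arm.goto(position, orientation): joint-space move of the TCP to a pose.
- arm.move_straight(position, rot=None, max_speed=0.15): straight line of the TCP; rot=None keeps the orientation; max_speed is the mean speed in m/s.
- arm.move_j(angles): joint-space move.
- arm.gripper_open() and arm.clamp(): open the fingers fully, or close them until they stop; the grip force is fixed at half the most.
- arm.pause(seconds).
- arm.ik(position, orientation): joint angles nearest the present ones, or None.
- arm.grab_frame(name): name is "scene" or "top" or "wrist"; returns a dict with "frame" (384x512x3 uint8, red, green, blue), "mtx" (3x3 intrinsics, pixels), "k1" (the pictures are not rectified: a ray, as slopes to the right and down, at radius r is drawn at 1 + k1 r^2 times it, then the intrinsics apply), "view" (4x4, takes a point from world to camera coordinates). Camera axes: x right, y up, looking along -z (the intrinsics and any distortion apply to the point x, -y, -z); pixel columns grow to the right and rows downward; lengths in m; the calibration is good to about 2 mm. A picture is of the moment at which its call begins. There is no depth.
A pose or a line that the arm cannot do raises arm.IKError and nothing moves.
- arm.hand_in(): hands the job in; it is judged then, once.
Readings, each from a call of its own:
- arm.read_clock(): time.
- arm.read_joints(): joint angles.
- arm.read_joint_velocities(): joint speeds.
- arm.read_tau(): joint torques, N m.
- arm.read_tool_pos(): TCP position.
- arm.read_eef_rot(): TCP orientation.
- arm.read_contact_force(): force on the tool from outside, world axes, zero at the start.
- arm.read_wrist_torque(): the same for the moment, N m.
- arm.read_opening(): opening from 0.0 (shut) to 1.0 (fully open).
- arm.read_finger_force(): force on a finger pad.
Only numpy, scipy, OpenCV 4.12 (cv2) and the standard library are available. Lean on these libraries where they do the work, as an engineer would, in place of code of your own. Each camera call takes 0.05 s, during which the arm holds its last target. There are 200 camera calls.

## Working session

There is one attempt and no reset: what is moved stays moved. The work goes in short steps, each a Python script; the robot and the scene stay as the last script left them, time stands still between calls to the robot, and variables do not carry over. Pictures are saved under pics/ and viewed, at most 10 in all, crops included, and the job is handed in when it is done.

```bash
mkdir -p pics
python3 - <<'E'
from rig import arm
import cv2,numpy as np,pickle
d={}
for n in ("scene","top"):
    f=arm.grab_frame(n); d[n]=f; cv2.imwrite(f"pics/{n}0.png",f["frame"][:,:,::-1])
    V=np.array(f["view"]);print(n,f["k1"],np.array(f["mtx"]).tolist(),(-V[:3,:3].T@V[:3,3]).round(3))
pickle.dump(d,open("d0.pkl","wb"))
print(arm.read_clock(),arm.read_eef_rot())
E
```

```text
scene -0.018617612174944526 [[356.037233760691, 0.0, 257.6828431542751], [0.0, 356.037233760691, 189.7579897545278], [0.0, 0.0, 1.0]] [1.106 0.282 0.601]
top -0.1429341297901608 [[433.9780616534771, 0.0, 258.11354867009936], [0.0, 433.9780616534771, 189.46626009547347], [0.0, 0.0, 1.0]] [ 0.413 -0.032  0.968]
0.1 [-3.13945747e+00 -1.43495768e-04  2.51810995e-01]
```

View pics/scene0.png

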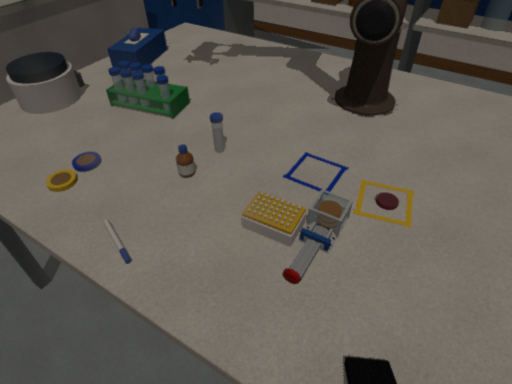

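View pics/top0.png

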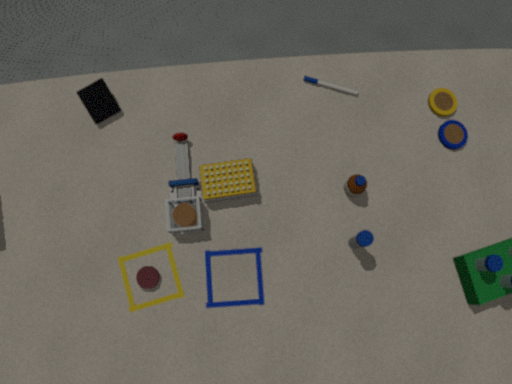

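The scene view shows the dispenser with its red knob at (293,275), the blue square around (316,172), the yellow one around (385,202), and the tip box beside the dispenser. In the top view the knob is at (180,136), the magazine at (184,214), the blue square at (235,277), the yellow one at (151,277) with the red dish, the tip box at (228,179), the bottle at (357,184) and the tube at (364,239).

```bash
cat > h.py <<'E'
import numpy as np,cv2
def rays(f,uv):
    K=np.array(f["mtx"]);V=np.array(f["view"]);R=V[:3,:3]
    p=cv2.undistortPoints(np.array(uv,float).reshape(-1,1,2),K,np.array([f["k1"],0,0,0.]))[:,0]
    return -R.T@V[:3,3],np.c_[p[:,0],-p[:,1],-np.ones(len(p))]@R
def plane(f,uv,z):
    c,d=rays(f,uv); return c+d*((z-c[2])/d[:,2])[:,None]
def tri(f1,p1,f2,p2):
    (c1,d1),(c2,d2)=rays(f1,[p1]),rays(f2,[p2])
    A=np.c_[d1[0],-d2[0]];t=np.linalg.lstsq(A,c2-c1,rcond=None)[0]
    a,b=c1+d1[0]*t[0],c2+d2[0]*t[1]; return (a+b)/2,np.linalg.norm(a-b)
def mask(f,lo,hi,box=None):
    h=cv2.cvtColor(np.ascontiguousarray(f["frame"]),cv2.COLOR_RGB2HSV_FULL).astype(int)
    m=cv2.inRange(h,np.array(lo,float),np.array(hi,float))
    if box:
        k=np.zeros_like(m);x0,y0,x1,y1=box;k[y0:y1,x0:x1]=1;m=m*k
    return m
def cen(m):
    n,l,s,c=cv2.connectedComponentsWithStats(m); i=1+np.argmax(s[1:,4]); return c[i],s[i],(l==i).astype(np.uint8)
def quad(m):
    """corners of outer outline and of the hole, each via minimum-area fit of polygon"""
    cs,hi=cv2.findContours(m,cv2.RETR_CCOMP,cv2.CHAIN_APPROX_NONE)
    o=max(cs,key=cv2.contourArea)
    return cv2.approxPolyDP(cv2.convexHull(o),6,True)[:,0]
E
python3 - <<'E'
import pickle,numpy as np,cv2
from h import *
d=pickle.load(open("d0.pkl","rb"));S,T=d["scene"],d["top"]
np.set_printoptions(precision=4,suppress=True)
red=lambda f,b:cen(mask(f,(0,150,90),(10,255,255),b)|mask(f,(245,150,90),(255,255,255),b))
r1,s1,_=red(S,(270,255,310,290));r2,s2,_=red(T,(165,125,195,148));print("knob",r1,s1,r2,s2,tri(S,r1,T,r2))
B=((145,120,60),(180,255,255));Y=((28,110,90),(48,255,255))
for n,c,bs,bt in(("blue",B,(275,145,355,195),(198,242,270,312)),("yel",Y,(350,175,420,228),(112,240,190,314))):
    q1=quad(mask(S,*c,bs));q2=quad(mask(T,*c,bt))
    P1=plane(S,q1,0);P2=plane(T,q2,0)
    print(n,len(q1),len(q2));print(P1[:,:2],P1.mean(0));print(P2[:,:2],P2.mean(0))
g1,_,_=cen(mask(S,*B,(298,226,335,252)));g2,t,m=cen(mask(T,*B,(160,172,205,192)));print("guide",g1,g2,t,tri(S,g1,T,g2))
a1,s,_=cen(mask(S,(10,80,60),(35,255,255),(312,195,350,228)));a2,s2,_=cen(mask(T,(10,80,60),(35,255,255),(168,198,202,230)));print("agar top",a1,s,a2,s2,tri(S,a1,T,a2))
big=lambda f,n,b:cv2.imwrite(n,cv2.resize(f["frame"][b[1]:b[3],b[0]:b[2],::-1],None,fx=6,fy=6,interpolation=cv2.INTER_CUBIC))
big(T,"pics/tz.png",(145,125,265,220))
for n,p in(("knob",r2),("mag",(184,214)),("bottle",(357,184)),("tube",(364,239)),("tip",(228,179)),("phone",(99,101))):print(n,plane(T,[p],0.024))
E
```

```text
knob [293.7297 272.4595] [289 269  10   8  37] [177.1538 134.3846] [173 133   9   4  13] (array([0.7548, 0.1321, 0.038 ]), np.float64(0.0006941613183678151))
blue 4 4
[[ 0.4828 -0.0384]
 [ 0.3705 -0.0345]
 [ 0.3709  0.0892]
 [ 0.4728  0.0857]] [0.4242 0.0255 0.    ]
[[ 0.4878 -0.036 ]
 [ 0.3675 -0.0332]
 [ 0.37    0.0894]
 [ 0.4882  0.0868]] [0.4284 0.0267 0.    ]
yel 4 4
[[0.3691 0.2606]
 [0.4875 0.2849]
 [0.5166 0.1625]
 [0.3922 0.1383]] [0.4414 0.2116 0.    ]
[[0.5162 0.1644]
 [0.3951 0.141 ]
 [0.3695 0.2612]
 [0.4905 0.2848]] [0.4428 0.2129 0.    ]
guide [315.4359 235.5214] [182.4649 181.5702] [169 179  28   6 114] (array([0.646 , 0.1255, 0.0287]), np.float64(0.0004401130226802939))
agar top [330.7076 207.8989] [319 200  23  18 277] [184.4156 214.7489] [173 203  24  24 450] (array([0.5684, 0.1229, 0.0411]), np.float64(0.001815811122269259))
knob [[0.7601 0.1343 0.024 ]]
mag [[0.5733 0.1258 0.024 ]]
bottle [[ 0.6107 -0.2642  0.024 ]]
tube [[ 0.4867 -0.2646  0.024 ]]
tip [[0.6449 0.0235 0.024 ]]
phone [[0.8623 0.3219 0.024 ]]
```

View pics/tz.png

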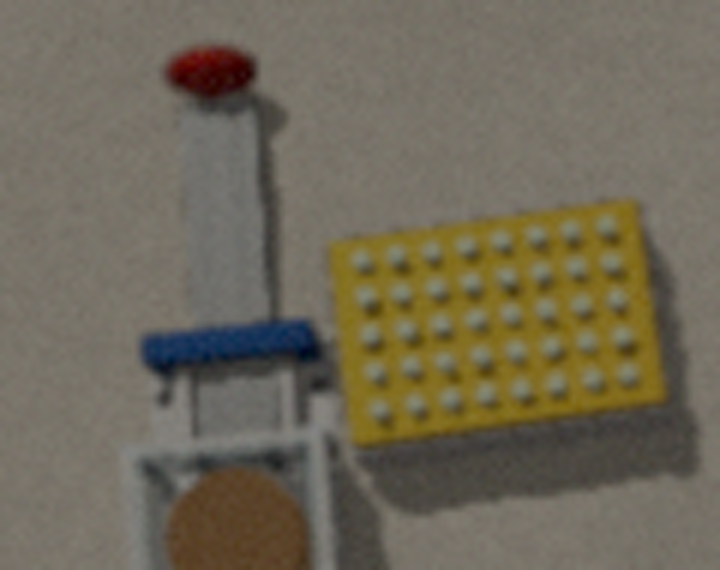

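The crop shows the whole knob spanning about (172–188, 133–141) in the top view, the bar running straight to the guide, and the tip box clear of the bar by about 15 mm. I'll refine the axis and move behind the knob.

Run:
```python
import pickle,numpy as np,cv2
from h import *
from rig import arm
d=pickle.load(open("d0.pkl","rb"));S,T=d["scene"],d["top"]
np.set_printoptions(precision=4,suppress=True)
red=lambda f,b:cen(mask(f,(0,110,30),(14,255,255),b)|mask(f,(240,110,30),(255,255,255),b))
r1,s1,_=red(S,(270,255,310,290));r2,s2,_=red(T,(165,125,195,148))
k,e=tri(S,r1,T,r2);print("knob",r1,s1,r2,s2,k,e)
g=np.array([.646,.1255]);o=np.array([.5684,.1229])
P=np.array([k[:2],g,o]);c=P.mean(0);u=np.linalg.svd(P-c)[2][0];u*=-np.sign(u[0])
print("dir",u,"perp",(P-c)@[-u[1],u[0]],"along",(P-o)@u)
arm.clamp()
yaw=np.arctan2(-u[1],-u[0]); print("yaw",yaw)
face=c+u*((o-c)@u-.190);print("face",face)
p=face-u*.040
arm.goto([*p,.12],[np.pi,0,yaw]);arm.move_straight([*p,.014],max_speed=.12)
print(arm.read_tool_pos(),arm.read_clock(),arm.read_contact_force(),arm.read_opening())
for n in("scene","top"):
    f=arm.grab_frame(n);d[n]=f;cv2.imwrite(f"pics/{n}1.png",f["frame"][:,:,::-1])
b=np.hstack([cv2.resize(d["scene"]["frame"][200:320,240:360],(400,400)),cv2.resize(d["top"]["frame"][80:200,120:240],(400,400))])
cv2.imwrite("pics/pre.png",b[:,:,::-1])
```

```text
knob [291.2011 275.6455] [283 269  18  15 189] [179.7386 136.4432] [173 133  14   8  88] [0.7546 0.1282 0.0241] 0.00044700873955683264
dir [-0.9996 -0.0284] perp [ 0.0001 -0.0002  0.0001] along [-0.1863 -0.0776  0.    ]
yaw 0.028420685181127264
face [0.7583 0.1284]
[0.7995 0.1297 0.0154] 5.325 [-0.0018  0.571  -0.7018] -0.002737406762086976
```

View pics/pre.png

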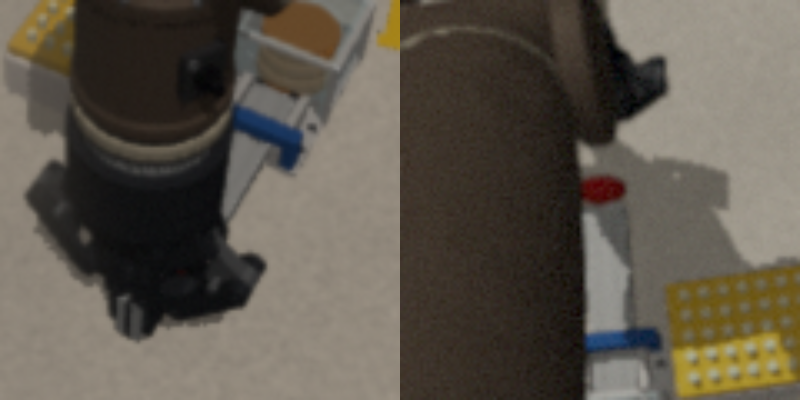

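The left half shows the shut fingers (near (130,315)) lowered behind the knob. The right half shows the red knob at (603,188) still in place and the forearm beside it. I'll press now.

Run:
```python
import numpy as np,cv2
from rig import arm
np.set_printoptions(precision=4,suppress=True)
u=np.array([-.9996,-.0284,0]);p0=np.array(arm.read_tool_pos());p0[2]=.015
F0=np.array(arm.read_contact_force())
fu=lambda:-(np.array(arm.read_contact_force())-F0)@u
s=.018;hit=None;log=[]
arm.move_straight(p0+u*s,max_speed=.08)
while s<.06:
    s+=.002;arm.move_straight(p0+u*s,max_speed=.05)
    if fu()>1.2: hit=s;break
print("hit",hit,fu(),np.array(arm.read_tool_pos()))
if hit:
    arm.move_straight(p0+u*(hit+.080),max_speed=.05)
    s=hit+.080;log.append((s-hit,fu()))
    while s<hit+.102:
        s+=.002;arm.move_straight(p0+u*s,max_speed=.04);log.append((s-hit,fu()))
        if log[-1][1]>14:break
    print(np.array(log))
    print(arm.read_tool_pos(),arm.read_clock())
    arm.pause(.15)
    arm.move_straight(p0-u*.01,max_speed=.2)
    t=np.array(arm.read_tool_pos());arm.move_straight([t[0],t[1],.25],max_speed=.25)
    arm.goto([.49,.32,.28],[np.pi,0,.3])
    print(arm.read_clock())
    import pickle
    d={}
    for n in("scene","top"):
        d[n]=arm.grab_frame(n)
    pickle.dump(d,open("d1.pkl","wb"))
    cv2.imwrite("pics/post.png",np.hstack([cv2.resize(d["scene"]["frame"][130:290,240:430],(400,400)),cv2.resize(d["top"]["frame"][120:320,110:310],(400,400))])[:,:,::-1])
```

```text
hit 0.022 1.7502491758413665 [0.7775 0.1291 0.0148]
[[ 0.08    6.3224]
 [ 0.082   6.9276]
 [ 0.084   6.817 ]
 [ 0.086   6.8258]
 [ 0.088   6.857 ]
 [ 0.09    8.0882]
 [ 0.092   7.0296]
 [ 0.094   8.2857]
 [ 0.096   7.2585]
 [ 0.098   7.8992]
 [ 0.1     8.026 ]
 [ 0.102  11.7048]]
[0.6799 0.1264 0.0161] 10.7833
14.225
```

```bash
ls -la pics/post.png
```

```text
-rw-r--r-- 1 agent agent 334156 Dec  3 04:29 pics/post.png
```

View pics/post.png

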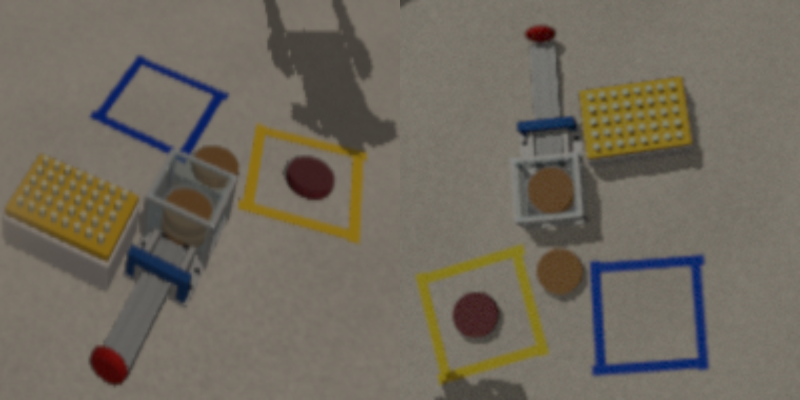

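The plunger is back out. One dish is out at crop (560,272), which is about (190,256) in the top view, and the magazine still holds two. Everything else is in place. Next I measure the dish and push most of the way.

```bash
cat >> h.py <<'E'
def dish(T,box):
    m=mask(T,(8,90,60),(35,255,255),box);c,s,_=cen(m);return c,s,plane(T,[c],.011)[0,:2]
E
python3 - <<'E'
import pickle,numpy as np,cv2
from h import *
from rig import arm
np.set_printoptions(precision=4,suppress=True)
d=pickle.load(open("d1.pkl","rb"));S,T=d["scene"],d["top"]
c,s,p=dish(T,(172,238,210,275));print("dish",c,s,p)
q=quad(mask(T,(145,120,60),(180,255,255),(198,242,270,312)));tgt=plane(T,q,0)[:,:2].mean(0);print("blue",tgt,plane(S,quad(mask(S,(145,120,60),(180,255,255),(275,145,355,190))),0)[:,:2].mean(0))
print("predicted landing",np.array([.5684,.1229])+.0885*np.array([-.9996,-.0284]))
v=tgt-p;L=np.linalg.norm(v);v/=L;print(L,v)
yaw=np.arctan2(-v[1],-v[0])
a=p-v*.056;print("start",a,yaw)
arm.goto([*a,.15],[np.pi,0,yaw]);arm.move_straight([*a,.007],max_speed=.12)
print(arm.read_tool_pos(),arm.read_contact_force())
e=tgt-v*(.0415+.020)
arm.move_straight([*e,.007],max_speed=.05)
print(arm.read_tool_pos(),arm.read_contact_force())
b=e-v*.02
arm.move_straight([*b,.007],max_speed=.1)
arm.move_straight([*b,.15],max_speed=.2)
arm.goto([.45,.32,.25],[np.pi,0,yaw])
print(arm.read_clock())
d={n:arm.grab_frame(n) for n in("scene","top")};pickle.dump([d,tgt,v],open("d2.pkl","wb"))
cv2.imwrite("pics/push1.png",np.hstack([cv2.resize(d["scene"]["frame"][130:290,240:430],(400,400)),cv2.resize(d["top"]["frame"][120:320,110:310],(400,400))])[:,:,::-1])
E
```

```text
dish [189.5316 255.4177] [179 245  23  22 395] [0.4823 0.12  ]
blue [0.4289 0.0262] [0.4231 0.0256]
predicted landing [0.4799 0.1204]
0.1080058019619664 [-0.4948 -0.869 ]
start [0.5101 0.1687] 1.0532095250052322
[0.5109 0.1689 0.0078] [-0.6362 -0.7288 -0.2343]
[0.4595 0.0797 0.007 ] [0.4394 0.7554 0.457 ]
21.0083
```

View pics/push1.png

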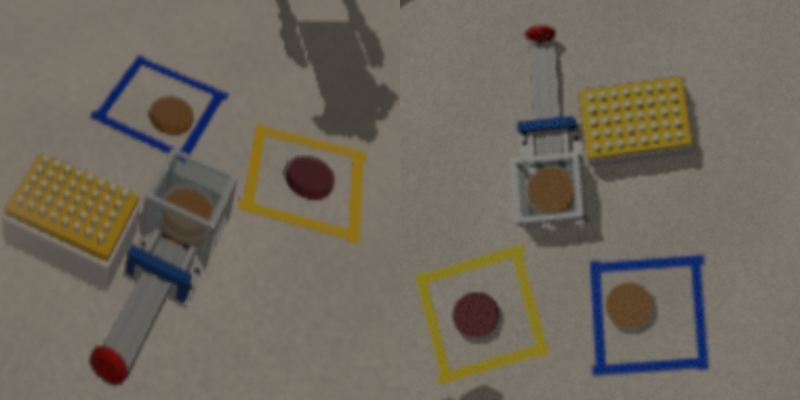

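The dish is already inside the blue square, at top crop (630,305), but towards its near left side. The rest of the scene is unmoved. One more push brings it to the centre.

Run:
```python
import pickle,numpy as np,cv2
from h import *
from rig import arm
np.set_printoptions(precision=4,suppress=True)
d,tgt,v0=pickle.load(open("d2.pkl","rb"))
box=(206,250,258,304)
c,s,p=dish(d["top"],box);v=tgt-p;L=np.linalg.norm(v);v/=L;print(p,L,v,s)
yaw=np.arctan2(-v[1],-v[0]);a=p-v*.058
arm.goto([*a,.15],[np.pi,0,yaw]);arm.move_straight([*a,.007],max_speed=.12)
e=tgt-v*.0425
arm.move_straight([*e,.007],max_speed=.05)
b=e-v*.025
arm.move_straight([*b,.007],max_speed=.1)
arm.move_straight([*b,.15],max_speed=.2)
arm.goto([.45,.32,.25],[np.pi,0,yaw])
d={n:arm.grab_frame(n) for n in("scene","top")};T=d["top"]
c,s,p=dish(T,box);print("now",p,tgt-p,s,arm.read_clock())
cv2.imwrite("pics/push2.png",np.hstack([cv2.resize(d["scene"]["frame"][130:290,240:430],(400,400)),cv2.resize(T["frame"][120:320,110:310],(400,400))])[:,:,::-1])
```

```text
[0.4403 0.0463] 0.023174293871729684 [-0.492  -0.8706] [213 261  23  23 410]
now [0.4304 0.0293] [-0.0015 -0.0031] [221 265  23  23 411] 26.7083
```

View pics/push2.png

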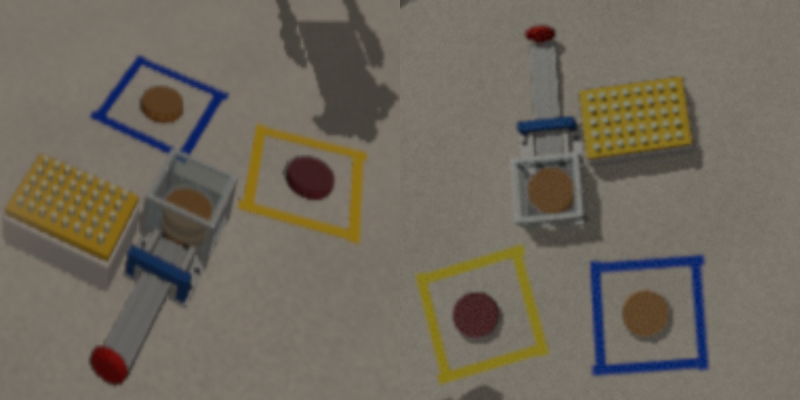

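The dish lies centred in the blue square at top crop (647,314), about 3 mm off centre. The plunger is out and nothing else has moved.

```bash
python3 -c "
from rig import arm
print(arm.hand_in())"
```

```text
the job is handed in; nothing more can be done
None
```

I pressed the plunger once and one dish came out; I slid it flat into the blue square, about 3 mm off centre by the top camera. The plunger sprang back, nothing else visibly moved, and I handed the job in at about 27 s; no verdict came back.

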